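Close a split sample cell on its dowels and hold it pressed

ROBOT

A 7-joint arm with a two-finger parallel gripper is mounted at the origin on a cart in front of the work surface, level with it; the furniture and walls round the work are solid. World frame = base frame: x ahead of the robot, y to its left, z up, the work surface at z = 0. Lengths are in m, angles in rad, forces in N, time in s.
With the tool pointing down it reaches from about 0.35 to 0.9 m from the base axis. Payload 8.1 kg.
Tool frame: the origin (TCP) lies between the finger pads; the fingertips stand 8 mm ahead of it and the grasp point (between the pads) lies 11 mm behind it (arm.tcp_to_tips is the distance from the TCP to the fingertips, in m); z points along the fingers, x is the direction in which the jaws open and shut, and the axes are right-handed (so a half turn about z gives the same grasp; the last joint's range is limited). The gripper opens to 92 mm and grips with 3 to 60 N. Pads are 19 mm wide; open, the fingers measure 130 mm over their backs; the gripper's body (75 mm by 190 mm) begins 47 mm behind the grasp point.
Start: joints at [1.061, 0.434, 0.025, 1.573, -0.012, 1.134, -0.075], TCP at [0.247, -0.574, 0.235] pointing down, gripper open.
Joint ranges: [-2.62, 2.62], [-0.44, 2.09], [-1.27, 1.32], [0.08, 2.57], [-1.32, 4.46], [0.12, 2], [-2.74, 2.74]. Speed limits (rad/s): [2.22, 2.22, 3.01, 3.01, 3.14, 3.14, 3.14].

INTERFACE

Orientations are given as a rotation vector (axis times angle).
In Python, from cell import arm, eyes gives the robot as it stands.
- The arm moves only by the tool play_rows, never from a script. Its argument "rows" is a list of rows, each a list of 3 entries, a list of its own where there are three numbers: the shift along the tool's x, y, z each as a share of 50 cm, from -1 to 1, then the turn, a rotation vector about the tool's x, y, z each as a share of 60 degrees, from -1 to 1, then the opening, from -1 (shut) to 1 (fully open), so that 0 is half open. In form: [[[dx, dy, dz], [ax, ay, az], grip], ...]. A call has 1 to 10 rows; each row is the pose to reach, as a shift and turn from the pose commanded when the call began, along the tool's axes at that moment; what a row does not reach only later rows make up. A row lasts 1/10 s, in which the tool goes at most 50 mm and 8.59 degrees, less where a joint would pass 70% of its speed; a pose out of reach is approached as far as the arm can. A call with a number of a shift or a turn outside -1 to 1 is refused whole. A call with a gripper value outside its range is refused whole. The fingers move at their own pace and stop on an object; "newtons" is the grip in N (left out, the last holds). Time passes only in rows, so rows that repeat a pose let the fingers close. It gives the time, the measured TCP pose, the force and the opening at its end, in the units of the state.
- arm.observe(): the state, without advancing time (a new reading comes with each control period).
- eyes.get_image(name): name is "scene" or "side" or "wrist"; returns (picture, depth): 384x512x3 uint8, red, green, blue; 384x512 float32, m along the optical axis (not along the pixel's ray), 0 where there is no reading.
- eyes.get_calibration(name): a dict with "intrinsics" (3x3 intrinsics, pixels), "R" (3x3) and "t" (3): a world point X has camera coordinates R X + t. Camera axes: x right, y down, z forward; pixel columns grow to the right and rows downward; lengths in m; the calibration is good to about 2 mm. A picture is of the moment at which its call begins: read the wrist's pose just before it. get_calibration takes no time and is no camera call; for the wrist camera it gives the pose at the moment of the call.
- arm.sign_off(): hands the job in, once; it reports no verdict.
The state is a dict: "clock": time; "joints": joint angles; "dq": joint speeds; "joint_efforts": joint torques, N m; "position": TCP position; "ee_rot": TCP orientation; "force": force on the tool from outside, world axes, zero at the start; "ft_torque": the same for the moment, N m; "width": opening from 0.0 (shut) to 1.0 (fully open).
Only numpy, scipy, OpenCV 4.12 (cv2) and the standard library are available. Lean on these libraries where they do the work, as an engineer would, in place of code of your own. Each camera call takes 0.05 s, during which the arm holds its last target.

TASK

Close the two-part sample cell on the sprung post: lay the base half (the one with two dowels, sample inside) dowels up on the post's narrow platform, centred and lengthwise along it, and let go of it. Then put the window half on the dowels, lug over lug, down flush on the base, and press the closed pair down until the sprung platform has sunk about 8 mm (not to its stop). Finish while still holding it pressed like that, and leave the other things on the desk where they are.

Things in the scene. Friction and masses are not known exactly. Their poses are not given: they have to be found in the camera images.
- stand: The sprung post, fixed to the desk: dark round foot 76 mm across and 10 mm high, a 28 mm sleeve up to 34 mm high, and on top of it a narrow platform (see platform). Origin on the desk under its middle; its x axis is the long direction of the platform.
- platform_top (a point): Centre of the platform's upper face, 60 mm above the desk when unloaded. The platform is flat with a black rubber top, 50 mm along its x, 26 mm along its y, 8 mm thick; it has no rim, and the halves overhang it on all sides.
- platform (a joint): How far the platform has sunk, in m: 0 is up (unloaded), 0.016 is its bottom stop. A spring carries it: it begins to sink at about 8 N of load (more than both halves weigh) and then needs 0.7 N more per mm; it springs back up.
- base_center (a point): Centre of the base half's block, half-way up (10 mm above its underside). Aluminium block 76 x 44 x 20 mm (x, y, z), about 0.24 kg with a round sample puck fixed in its well, lying dowels up on the desk. Two steel dowels with chamfered tips stand 12 mm above its upper face: 10 mm thick at x = +28 mm (the lug end), 7 mm thick at x = -28 mm. A rounded lug 16 mm wide sticks out to x = +54 mm at the +x end. Grasp it across its 44 mm width (y).
- base_lug (a point): Centre of the base half's lug, 46 mm along +x from base_center.
- cover_center (a point): Centre of the window half (cover), half-way up (10 mm above its underside). Aluminium block 76 x 44 x 20 mm (x, y, z), 0.16 kg, lying right way up on the desk, with a round glass window in the middle and the same lug at its +x end. Two holes go right through: 11.2 mm at x = +28 mm (lug end) and 8.2 mm at x = -28 mm, so it fits the dowels (1.2 mm play) only with lug over lug. Grasp it across its 44 mm width (y). Closed, its centre is 20 mm above base_center.
- cover_lug (a point): Centre of the window half's lug, 46 mm along +x from cover_center.
- marker: Bystander: marker pen, 126 mm long, 15 mm thick, lying roughly along world x between the post and the left-hand half. Origin under its middle.
- tweezers: Bystander: steel tweezers, 120 mm long, 12 mm wide, 8 mm high, lying roughly along world x between the post and the right-hand half. Origin under their middle.
- kinematic_mount: Bystander: small black mirror mount, 38 x 34 x 34 mm, behind the work. Origin under its middle.
- spare_objective: Bystander: microscope objective, 27 mm across, 50 mm high, behind the work. Origin under its middle.
- wafer_box: Bystander: round wafer carrier, 66 mm across, 18 mm high, behind the work. Origin under its middle.
- optical_post: Bystander: standing steel post, 13 mm across, 61 mm high, behind the work. Origin under its middle.
- dropper_bottle: Bystander: amber dropper bottle, 33 mm across, 94 mm high, back left. Origin under its middle.
Not all that is in view belongs to the job. Of the things that look like the part that bears cover_center, the smaller one is meant. Of the things that look like the part that bears base_center, the larger one is meant.

How it is judged:
On the way, in this order (a step that is already met when the one before it is completed fails the run):
1. the base half lies on the platform, dowels up, centred and lengthwise, and is let go (horizontal distance between base_center and platform_top below 0.01 m and z of base_center in the frame of platform_top between 0.0075 and 0.0125 m and angle between the x axis of base_center and the x axis of platform_top, either way round below 0.2 rad and angle between base_center's own z axis and vertical below 0.06 rad and contact force between the fingers and base below 0.1 N and linear speed of base below 0.02 m/s), for 0.2 s.
2. the window half sits on the dowels, lug over lug, flush on the base half (horizontal distance between cover_center and base_center below 0.003 m and horizontal distance between cover_lug and base_lug below 0.004 m and z of cover_center in the frame of base_center between 0.0185 and 0.0215 m), for 0.1 s.
At the end, for the whole second after the job is handed in: Still pressed by the fingers: platform sunk 5-12 mm; cover on base with over 4 N, centres 18.5-21.5 mm apart in height and within 3 mm sideways, lugs within 4 mm; base level on the platform (over 6 N), within 10 mm of its centre and 0.2 rad of its length (all of step 2 and horizontal distance between base_center and platform_top below 0.01 m and angle between the x axis of base_center and the x axis of platform_top, either way round below 0.2 rad and angle between base_center's own z axis and vertical below 0.06 rad and value of joint platform between 0.005 and 0.012 m and contact force between cover and base above 4 N and contact force between base and stand above 6 N and contact force between the fingers and cover above 1 N); the arm keeps its last pose, push and grip.
It fails at once if a bystander is pushed more than 25 mm (distance of any of marker, tweezers, kinematic_mount, spare_objective, wafer_box, optical_post, dropper_bottle from where it was at the start of the episode above 0.025 m).
It also fails if it takes over 69 s, if anything falls off the work surface, if the arm or the gripper's body presses on something with over 40 N, if the wrist force passes 120 N, or if a joint passes its speed limit or range.

## Working session

There is one attempt and no reset: what is moved stays moved. The work goes in short steps, Python scripts to look and compute and a tool call to move; the robot and the scene stay as the last step left them, time stands still between calls to the robot, and variables do not carry over. Pictures are saved under pics/ and viewed, and the job is handed in when it is done.

Besides the shell and the picture viewer there is one more tool, called as name([rows], argument=value, ...), one row to a line, values as JSON. play_rows: Moves the arm, as the interface text tells. Its arguments: {"type":"object","properties":{"rows":{"type":"array","items":{"type":"array"}},"newtons":{"type":"number"}},"required":["rows"]}

```bash
ls; mkdir -p pics
cat > h.py <<'E'
import numpy as np,cv2
from cell import arm,eyes
def grab(n,tag):
    c=eyes.get_calibration(n); p,d=eyes.get_image(n)
    cv2.imwrite(f'pics/{tag}.png',p[:,:,::-1]); np.savez(f'pics/{tag}.npz',p=p,d=d,K=c['intrinsics'],R=c['R'],t=c['t'])
    return p,d,c
def load(tag):
    z=np.load(f'pics/{tag}.npz'); return z
def ray(z,u,v,h):
    K,R,t=z['K'],z['R'],z['t']; C=-R.T@t
    r=R.T@np.linalg.inv(K)@np.array([u,v,1.]); return C+r*(h-C[2])/r[2]
def cloud(z):
    d=z['d']; v,u=np.mgrid[:d.shape[0],:d.shape[1]]
    P=np.stack([u,v,np.ones_like(u)],-1)@np.linalg.inv(z['K']).T*d[...,None]
    return (P-z['t'])@z['R']
E
python3 - <<'E'
from h import *
print(arm.observe())
for n in ['scene','side','wrist']: 
    p,d,c=grab(n,n+'0'); print(n,c['R'].round(2).tolist(),c['t'],(-c['R'].T@c['t']).round(3))
E
```

```text
pics
{'clock': 0.0, 'joints': array([ 1.06142091,  0.43522466,  0.02495943,  1.57407269, -0.01160898,
        1.13401074, -0.07510398]), 'dq': array([ 0.0012587 , -0.00146998,  0.00016411,  0.00049131,  0.00013483,
       -0.00207894,  0.00148521]), 'joint_efforts': array([-3.60805570e-04, -6.67860603e+01,  9.84772369e-01, -3.14465117e+01,
       -6.05715998e-02,  4.28675185e-02,  1.44726982e-04]), 'position': array([ 0.24704527, -0.57356638,  0.23395321]), 'ee_rot': array([-2.62367264e+00,  1.72661873e+00,  2.16442972e-03]), 'force': array([ 0.92239288, -0.28782598, -0.89970885]), 'ft_torque': array([-0.0014716 ,  0.04347286, -0.00081651]), 'width': 1.0012178080121161}
scene [[-0.46, -0.89, -0.0], [-0.67, 0.35, -0.65], [0.58, -0.29, -0.76]] [0.29347713 0.385373   0.77457027] [-0.057  0.355  0.84 ]
side [[-0.51, -0.86, -0.0], [-0.71, 0.42, -0.57], [0.49, -0.29, -0.82]] [0.33439031 0.39199721 0.93680769] [-0.015  0.394  0.994]
wrist [[0.39, -0.92, -0.0], [-0.89, -0.38, 0.25], [-0.23, -0.1, -0.97]] [-0.62562517 -0.03186214  0.39092528] [ 0.31  -0.548  0.385]
```

View pics/scene0.png

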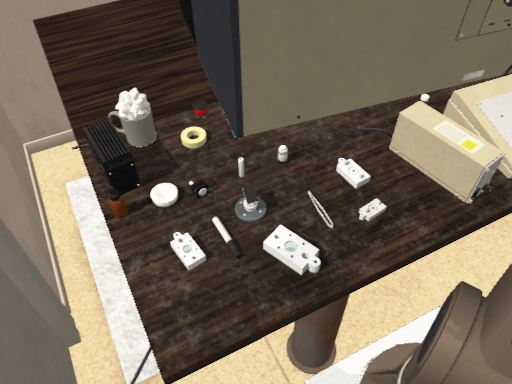

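View pics/side0.png

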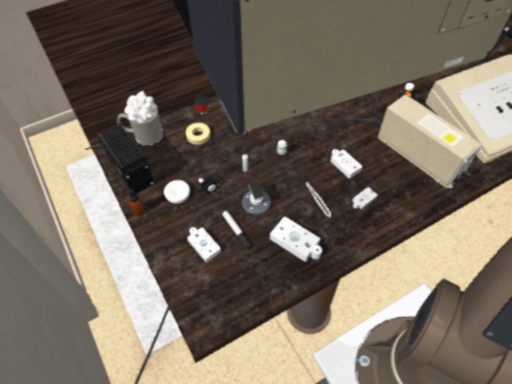

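View pics/wrist0.png

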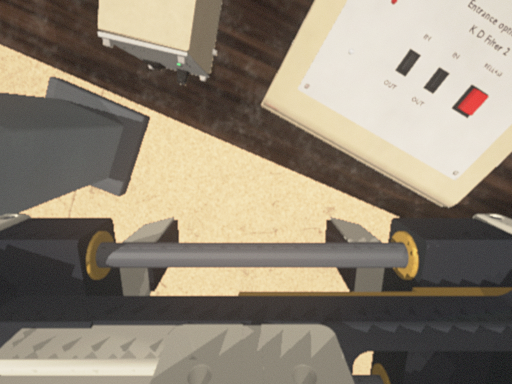

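Run:
```python
from h import *
z=load('scene0');im=z['p'][:,:,::-1]
out=[]
for (u,v) in [(188,250),(292,250),(353,172),(372,209)]:
    c=im[v-30:v+30,u-40:u+40]; out.append(cv2.resize(c,(400,300),interpolation=cv2.INTER_CUBIC))
cv2.imwrite('pics/crops.png',np.vstack([np.hstack(out[:2]),np.hstack(out[2:])]))
P=cloud(z)
hsv=cv2.cvtColor(z['p'],cv2.COLOR_RGB2HSV)
m=((hsv[...,1]<40)&(hsv[...,2]>140)&(P[...,2]>0.004)&(P[...,2]<0.05)).astype(np.uint8)
n,l,s,ce=cv2.connectedComponentsWithStats(m)
for i in range(1,n):
    if s[i,4]<60: continue
    Q=P[l==i]; h=np.percentile(Q[:,2],[20,50,90]); top=Q[(abs(Q[:,2]-h[1])<.004)]
    r=cv2.minAreaRect((top[:,:2]*1000).astype(np.float32))
    print(ce[i].round(),s[i,4],h.round(4),top.mean(0).round(3),[np.round(a,1) for a in r])
```

```text
[351. 171.] 534 [0.0165 0.0193 0.0221] [ 0.527 -0.205  0.02 ] [array([ 532.6, -205.1]), array([90.7, 46.6]), np.float64(6.8)]
[163. 194.] 488 [0.0155 0.0172 0.0192] [0.678 0.242 0.017] [array([679.1, 241.5]), array([62.4, 63.4]), np.float64(18.8)]
[248. 206.] 95 [0.0167 0.027  0.0338] [0.538 0.079 0.027] [array([540.9,  77.6]), array([31.7, 18.9]), np.float64(56.5)]
[371. 209.] 324 [0.0126 0.0142 0.0172] [ 0.408 -0.178  0.014] [array([ 408.2, -175.2]), array([33.2, 71.5]), np.float64(10.1)]
[326. 217.] 65 [0.0058 0.0078 0.0103] [ 0.439 -0.071  0.008] [array([440.6, -71.9]), array([15.2, 60. ]), np.float64(86.4)]
[221. 229.] 175 [0.0112 0.0133 0.0155] [0.517 0.161 0.013] [array([517.1, 160. ]), array([76.4, 14.6]), np.float64(2.7)]
[292. 249.] 1516 [0.0214 0.027  0.0292] [0.392 0.048 0.027] [array([388.4,  44.8]), array([128.5,  63.6]), np.float64(22.5)]
[186. 249.] 696 [0.0173 0.0194 0.0215] [0.501 0.251 0.02 ] [array([507.8, 251.6]), array([95. , 44.9]), np.float64(9.6)]
```

View pics/crops.png

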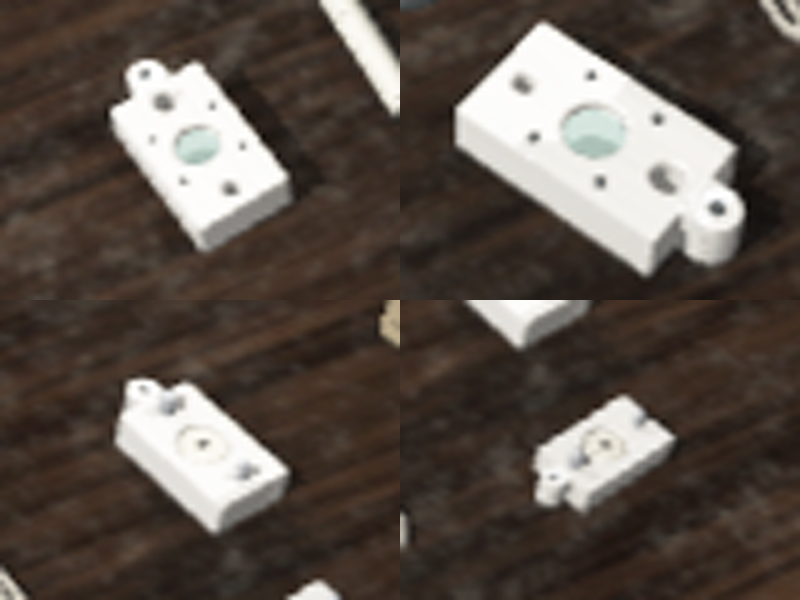

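```bash
python3 - <<'E'
from h import *
for tag in ['scene0','side0']:
    z=load(tag);P=cloud(z);p=z['p']
    g=p.max(2)
    m=((P[...,2]>0.048)&(P[...,2]<0.072)&(P[...,0]>.3)&(P[...,0]<.9)).astype(np.uint8)
    n,l,s,ce=cv2.connectedComponentsWithStats(m)
    for i in range(1,n):
        if s[i,4]<20: continue
        Q=P[l==i];r=cv2.minAreaRect((Q[:,:2]*1000).astype(np.float32))
        print(tag,ce[i].round(),s[i,4],Q.mean(0).round(3),np.median(Q[:,2]).round(4),p[l==i].mean(0).round(),[np.round(a,1) for a in r])
    # objects in 5-20 mm at parts
    for nm,(u,v) in dict(scene0=[('foot',(250,208))],side0=[('foot',(257,201))])[tag]:
        im=p[v-30:v+30,u-40:u+40,::-1]; cv2.imwrite(f'pics/st_{tag}.png',cv2.resize(im,(560,420),interpolation=cv2.INTER_CUBIC))
    m=(abs(P[...,2]-.010)<.004)&(abs(P[...,0]-.5)<.15)&(abs(P[...,1]-.05)<.09)
    Q=P[m];print(len(Q))
E
python3 -c "
import cv2,numpy as np
cv2.imwrite('pics/st.png',np.hstack([cv2.resize(cv2.imread('pics/st_%s.png'%t),(400,300)) for t in ['scene0','side0']]))"
```

```text
scene0 [362.  98.] 1889 [ 0.716 -0.373  0.06 ] 0.0602 [109. 102.  83.] [array([ 701.8, -413.2]), array([887.9, 149.2]), np.float64(73.7)]
scene0 [424.  96.] 36 [ 0.649 -0.53   0.052] 0.0518 [243. 240. 232.] [array([ 649. , -531.3]), array([19.3, 21.1]), np.float64(30.1)]
scene0 [489. 128.] 1120 [ 0.459 -0.578  0.061] 0.0617 [216. 204. 176.] [array([ 480.6, -605.3]), array([ 99.7, 240.6]), np.float64(86.0)]
scene0 [433. 106.] 32 [ 0.604 -0.523  0.052] 0.0521 [58. 56. 51.] [array([ 603. , -523.1]), array([18.9, 19.9]), np.float64(70.6)]
scene0 [139. 128.] 206 [0.882 0.23  0.06 ] 0.0604 [103. 100.  88.] [array([884.9, 228.1]), array([75.9, 27.7]), np.float64(88.2)]
scene0 [439. 162.] 802 [ 0.425 -0.379  0.06 ] 0.0601 [180. 165. 136.] [array([ 432.7, -378. ]), array([255.8,  75.6]), np.float64(28.4)]
scene0 [282. 147.] 23 [ 0.655 -0.074  0.051] 0.0506 [237. 237. 233.] [array([654.1, -73.8]), array([14.2, 14.5]), np.float64(81.7)]
scene0 [240. 160.] 33 [0.656 0.045 0.057] 0.0577 [210. 209. 204.] [array([656.7,  44.6]), array([10.1, 13.3]), np.float64(62.2)]
scene0 [120. 174.] 235 [0.743 0
[... 1474 characters left out ...]
array([657.7,  46.2]), array([11.3, 11.7]), np.float64(33.1)]
side0 [137. 177.] 155 [0.74  0.319 0.06 ] 0.0597 [14. 15. 17.] [array([739.8, 319.2]), array([68.6, 17.6]), np.float64(83.9)]
side0 [255. 191.] 187 [0.546 0.076 0.059] 0.0594 [72. 73. 71.] [array([548.4,  74.7]), array([26.7, 52.6]), np.float64(78.2)]
side0 [  1. 205.] 46 [0.83  0.645 0.058] 0.0574 [109. 105.  98.] [array([840.1, 643.1]), array([11.6, 44.3]), np.float64(73.8)]
side0 [134. 201.] 88 [0.673 0.354 0.057] 0.0548 [78. 45. 28.] [array([674.6, 353.8]), array([28.6, 22.5]), np.float64(87.1)]
side0 [ 16. 327.] 481 [0.503 0.685 0.06 ] 0.0601 [107. 103.  96.] [array([521.6, 684.7]), array([304.7,   2.9]), np.float64(0.0)]
419
```

View pics/st.png

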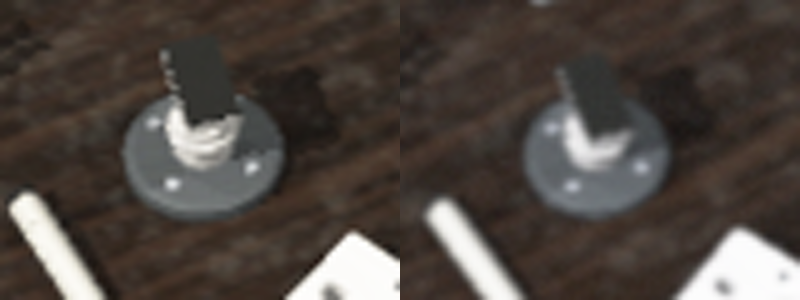

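```bash
cat >> h.py <<'E'
from scipy.spatial.transform import Rotation as Rn
def goto(pos,yaw,cur=None):
    """yaw = world direction of tool x; tool pointing down. prints shares"""
    o=arm.observe(); R0=Rn.from_rotvec(o['ee_rot']).as_matrix()
    c,s=np.cos(yaw),np.sin(yaw)
    R1=np.array([[c,s,0],[s,-c,0],[0,0,-1.]])
    dp=R0.T@(np.array(pos)-o['position'])/0.5
    w=Rn.from_matrix(R0.T@R1).as_rotvec()/np.radians(60)
    yn=np.arctan2(R0[1,0],R0[0,0])
    print('now',o['position'].round(4),'yaw',np.degrees(yn).round(2),'tilt',R0[:,2].round(4),'t',o['clock'],'F',o['force'].round(1),'w',round(o['width'],3))
    print('shift',dp.round(4),'turn',w.round(4))
E
python3 - <<'E'
from h import *
z=load('scene0');P=cloud(z)
m=(P[...,2]>.03)&(P[...,0]>.4)&(P[...,0]<.68)&(P[...,1]<-.22)&(P[...,1]>-.45)
Q=P[m]
for lo in np.arange(.03,.16,.01):
    q=Q[(Q[:,2]>=lo)&(Q[:,2]<lo+.01)]
    if len(q):
        i=q[:,1].argmax(); print(lo.round(2),len(q),'maxy pt',q[i].round(3), 'x range',q[:,0].min().round(3),q[:,0].max().round(3))
goto([0.48,-0.205,0.25],np.radians(-83))
goto([0.58,-0.205,0.25],np.radians(97))
print(np.median(P[(abs(P[...,2])<.02)&(abs(P[...,0]-.5)<.2)&(abs(P[...,1]-.05)<.3)][:,2]))
E
```

```text
0.03 214 maxy pt [ 0.559 -0.348  0.032] x range 0.4 0.611
0.04 184 maxy pt [ 0.558 -0.347  0.047] x range 0.401 0.564
0.05 196 maxy pt [ 0.557 -0.347  0.055] x range 0.4 0.562
0.06 193 maxy pt [ 0.555 -0.348  0.07 ] x range 0.4 0.562
0.07 194 maxy pt [ 0.556 -0.347  0.073] x range 0.401 0.563
0.08 203 maxy pt [ 0.56  -0.346  0.087] x range 0.4 0.563
0.09 211 maxy pt [ 0.559 -0.347  0.094] x range 0.402 0.563
0.1 208 maxy pt [ 0.557 -0.345  0.106] x range 0.402 0.561
0.11 218 maxy pt [ 0.559 -0.347  0.113] x range 0.401 0.562
0.12 1612 maxy pt [ 0.551 -0.347  0.126] x range 0.4 0.575
0.13 17 maxy pt [ 0.46  -0.382  0.131] x range 0.408 0.565
now [ 0.2471 -0.5737  0.2341] yaw -66.7 tilt [-6.0e-04  1.1e-03 -1.0e+00] t 0.15 F [ 0.4 -0.4 -0.4] w 0.995
shift [-0.493  -0.7195 -0.0312] turn [2.000e-04 1.100e-03 2.717e-01]
now [ 0.2471 -0.5737  0.2341] yaw -66.7 tilt [-6.0e-04  1.1e-03 -1.0e+00] t 0.15 F [ 0.4 -0.4 -0.4] w 0.995
shift [-0.4138 -0.9031 -0.0313] turn [-1.6000e-03  4.0000e-04 -2.7283e+00]
0.00013201718428743642
```

play_rows([
  [[-0.1,-0.14,-0.07],[0,0,0.05],1],
  [[-0.2,-0.28,-0.07],[0,0,0.1],1],
  [[-0.3,-0.42,-0.07],[0,0,0.2],1],
  [[-0.4,-0.56,-0.07],[0,0,0.272],1],
  [[-0.493,-0.72,-0.031],[0,0,0.272],1],
  [[-0.493,-0.72,-0.031],[0,0,0.272],1],
  [[-0.493,-0.72,-0.031],[0,0,0.272],1],
  [[-0.493,-0.72,-0.031],[0,0,0.272],1],
  [[-0.493,-0.72,-0.031],[0,0,0.272],1],
  [[-0.493,-0.72,-0.031],[0,0,0.272],1],
])

```text
clock: 1.15
position: [0.4834, -0.1986, 0.2498]
ee_rot: [-2.36, 2.069, 0.002]
force: [-0.4, -0.3, -0.0]
width: 1.001
```

play_rows([
  [[0,0,0],[0,0,0],1],
  [[0,0,0],[0,0,0],1],
  [[0,0,0],[0,0,0],1],
])

```text
clock: 1.45
position: [0.4796, -0.2067, 0.2502]
ee_rot: [2.35, -2.085, 0.0]
force: [0.7, 0.3, -1.0]
width: 1.002
```

Run:
```python
from h import *
o=arm.observe();print(o['joints'].round(2))
goto([0.48,-0.205,0.25],np.radians(-83))
grab('wrist','w1')
```

```text
[ 0.4   0.26 -0.12  1.79  0.04  1.09 -1.18]
now [ 0.4796 -0.2067  0.2502] yaw -83.16 tilt [-3.e-04 -5.e-04 -1.e+00] t 1.45 F [ 0.7  0.3 -1. ] w 1.002
shift [-0.0032 -0.0011  0.0005] turn [ 0.0003 -0.0004 -0.0027]
```

View pics/w1.png

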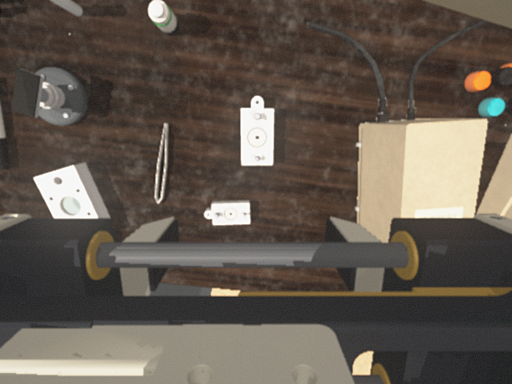

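```bash
cat >> h.py <<'E'
def half(tag,uv,zt,win=70,thr=150):
    z=load(tag);p=z['p'];P=cloud(z)
    hsv=cv2.cvtColor(p,cv2.COLOR_RGB2HSV)
    m=((hsv[...,1]<50)&(hsv[...,2]>thr)).astype(np.uint8)
    n,l,s,ce=cv2.connectedComponentsWithStats(m)
    i=l[uv[1],uv[0]]; mm=(l==i).astype(np.uint8)
    cs,_=cv2.findContours(mm,cv2.RETR_EXTERNAL,cv2.CHAIN_APPROX_NONE)
    c=max(cs,key=cv2.contourArea)[:,0]
    # to metric on plane zt
    W=np.array([ray(z,u,v,zt)[:2] for u,v in c])*1000
    big=np.zeros((900,900),np.uint8); o=W.mean(0)
    S=4; cv2.fillPoly(big,[np.round((W-o)*S+450).astype(np.int32)],255)
    body=cv2.morphologyEx(big,cv2.MORPH_OPEN,cv2.getStructuringElement(cv2.MORPH_ELLIPSE,(25*S,25*S)))
    lug=cv2.morphologyEx(cv2.subtract(big,body),cv2.MORPH_OPEN,np.ones((6*S,6*S)))
    bc=max(cv2.findContours(body,0,2)[0],key=cv2.contourArea)
    (cx,cy),(w,h),a=cv2.minAreaRect(bc)
    if h>w: a+=90; w,h=h,w
    L=np.argwhere(lug>0).mean(0)[::-1] if lug.any() else None
    cen=(np.array([cx,cy])-450)/S+o
    lg=(L-450)/S+o if L is not None else None
    d=np.array([np.cos(np.radians(a)),np.sin(np.radians(a))])
    if lg is not None and (lg-cen)@d<0: a+=180
    a=(a+180)%360-180
    print(tag,'pix',s[i],'centre',cen.round(1),'size',round(w/S,1),round(h/S,1),'yaw',round(a,2),'lug',None if lg is None else lg.round(1),
      'lugdir',None if lg is None else np.degrees(np.arctan2(*(lg-cen)[::-1])).round(2), 'medz',np.median(P[l==i][:,2]).round(4))
    return cen/1000,np.radians(a)
E
python3 - <<'E'
from h import *
half('w1',(257,120),.02); half('scene0',(350,175),.02); half('scene0',(186,240),.02);half('side0',(346,165),.02)
half('side0',(203,240),.02)
z=load('w1');P=cloud(z)
m=(abs(P[...,2]-.06)<.006)&(P[...,1]<.15)&(P[...,1]>0);Q=P[m];print(len(Q),[np.round(a,1) for a in cv2.minAreaRect((Q[:,:2]*1000).astype(np.float32))])
E
```

```text
w1 pix [ 240   96   35   70 2078] centre [ 528.8 -209.2] size 82.3 45.7 yaw 7.87 lug [ 574.7 -204. ] lugdir 6.4 medz 0.0213
scene0 pix [336 158  34  30 560] centre [ 529.3 -199.7] size 87.3 58.2 yaw -172.59 lug [ 482. -179.] lugdir 156.47 medz 0.0191
scene0 pix [170 232  35  38 710] centre [500.7 251.6] size 81.7 47.9 yaw 9.2 lug [545.9 257.6] lugdir 7.63 medz 0.0193
side0 pix [331 149  31  29 505] centre [ 531.3 -200. ] size 88.6 58.3 yaw 8.13 lug None lugdir None medz 0.0185
side0 pix [188 227  32  34 628] centre [502.2 252. ] size 85.9 49.5 yaw 9.21 lug [549.1 257.9] lugdir 7.18 medz 0.0184
1185 [array([547.6,  69.8]), array([28.2, 50. ]), np.float64(77.9)]
```

play_rows([
  [[0,0,0.08],[0,0,0],1],
  [[0,0,0.16],[0,0,0],1],
  [[0,0,0.24],[0,0,0],1],
  [[0,0,0.24],[0,0,0],1],
  [[0,0,0.24],[0,0,0],1],
  [[0,0,0.24],[0,0,0],1],
])

```text
clock: 2.1
position: [0.4817, -0.206, 0.1323]
ee_rot: [-2.351, 2.082, -0.005]
force: [0.0, -0.0, 0.4]
width: 1.001
```

Run:
```python
from h import *
grab('wrist','w2')
z=load('w2'); print(z['K'])
```

```text
[[271.1160718    0.         251.66146171]
 [  0.         271.1160718  192.10348788]
 [  0.           0.           1.        ]]
```

View pics/w2.png

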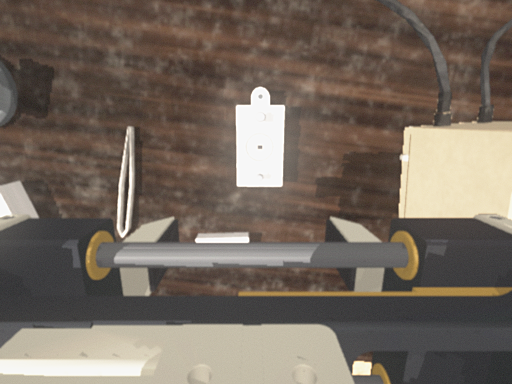

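Run:
```python
from h import *
c,a=half('w2',(250,135),.02)
im=load('w2')['p'][80:195,215:310,::-1]; cv2.imwrite('pics/w2c.png',cv2.resize(im,None,fx=5,fy=5,interpolation=cv2.INTER_CUBIC))
goto([c[0],c[1],.012],a-np.pi/2)
```

```text
w2 pix [ 235   86   50  102 4304] centre [ 529.2 -209.7] size 82.3 46.3 yaw 6.3 lug [ 575.  -203.9] lugdir 7.21 medz 0.0213
now [ 0.4818 -0.2059  0.1325] yaw -83.04 tilt [ 0.0035 -0.0013 -1.    ] t 2.15 F [ 0.7 -0.   0.3] w 0.999
shift [ 0.0186 -0.0923  0.2412] turn [-0.0032 -0.0016  0.011 ]
```

View pics/w2c.png

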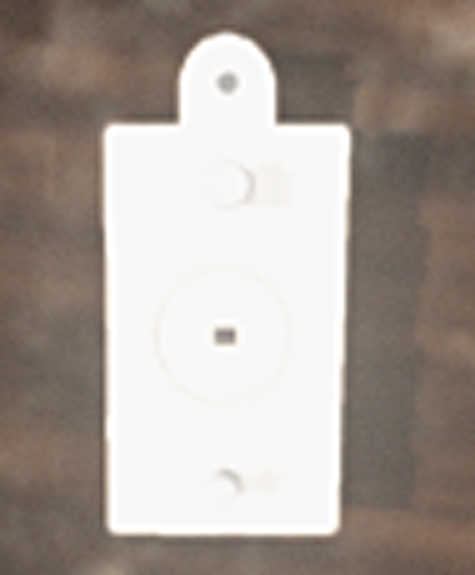

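Run:
```python
from h import *
z=load('w2')
a=ray(z,260,147,.02);b=ray(z,260.6,96.4,.02);print(a,b,np.linalg.norm(a-b),np.degrees(np.arctan2(*(b-a)[1::-1])))
print(ray(z,215+186/5,80+0,.02))
for v in (125,533): print(ray(z,260,80+v/5,.02))
```

```text
[ 0.52675433 -0.21020051  0.02      ] [ 0.57261111 -0.20486833  0.02      ] 0.04616575408724173 6.632504886937856
[ 0.58567436 -0.19549247  0.02      ]
[ 0.56505201 -0.2052819   0.02      ]
[ 0.48782982 -0.21519962  0.02      ]
```

Run:
```python
from h import *
goto([.5268,-.2102,.011],np.radians(-83.4))
```

```text
now [ 0.4818 -0.2059  0.1325] yaw -83.04 tilt [ 0.0035 -0.0013 -1.    ] t 2.15 F [ 0.7 -0.   0.3] w 0.999
shift [ 0.019  -0.0875  0.2432] turn [-0.0032 -0.0016  0.0059]
```

play_rows([
  [[0.019,-0.087,0.05],[0,0,0.006],1],
  [[0.019,-0.087,0.1],[0,0,0.006],1],
  [[0.019,-0.087,0.15],[0,0,0.006],1],
  [[0.019,-0.087,0.2],[0,0,0.006],1],
  [[0.019,-0.087,0.22],[0,0,0.006],1],
  [[0.019,-0.087,0.232],[0,0,0.006],1],
  [[0.019,-0.087,0.235],[0,0,0.006],1],
  [[0.019,-0.087,0.235],[0,0,0.006],1],
  [[0.019,-0.087,0.235],[0,0,0.006],1],
])

```text
clock: 3.05
position: [0.5255, -0.2096, 0.0138]
ee_rot: [-2.345, 2.089, -0.003]
force: [0.7, 0.1, 0.2]
width: 0.999
```

Run:
```python
from h import *
goto([.5268,-.2102,.011],np.radians(-83.4))
grab('wrist','w3')
```

```text
now [ 0.5255 -0.2096  0.0138] yaw -83.38 tilt [ 1.7e-03 -6.0e-04 -1.0e+00] t 3.05 F [0.7 0.1 0.2] w 0.999
shift [ 0.0015 -0.0025  0.0057] turn [-0.0015 -0.0007  0.0003]
```

View pics/w3.png

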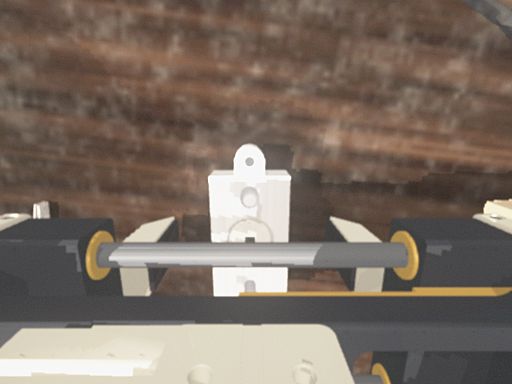

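play_rows([
  [[0.001,-0.002,0.005],[0,0,0],1],
  [[0.001,-0.002,0.005],[0,0,0],-0.2],
  [[0.001,-0.002,0.005],[0,0,0],-1],
  [[0.001,-0.002,0.005],[0,0,0],-1],
  [[0.001,-0.002,0.005],[0,0,0],-1],
  [[0.001,-0.002,0.005],[0,0,0],-1],
  [[0.001,-0.002,0.005],[0,0,0],-1],
  [[0.001,-0.002,0.005],[0,0,0],-1],
  [[0.001,-0.002,0.005],[0,0,0],-1],
], newtons=30)

```text
clock: 4.0
position: [0.5258, -0.2096, 0.0102]
ee_rot: [-2.346, 2.089, 0.0]
force: [-0.0, -0.3, -0.5]
width: 0.48
```

play_rows([
  [[0,0,-0.06],[0,0,0],-1],
  [[0,0,-0.12],[0,0,0],-1],
  [[0,0,-0.2],[0,0,0],-1],
  [[0,0,-0.28],[0,0,0],-1],
  [[0,0,-0.28],[0,0,0],-1],
  [[0,0,-0.28],[0,0,0],-1],
  [[0,0,-0.28],[0,0,0],-1],
])

```text
clock: 4.7
position: [0.5247, -0.2095, 0.1488]
ee_rot: [2.345, -2.089, -0.003]
force: [0.3, -0.2, -2.4]
width: 0.473
```

Run:
```python
from h import *
grab('wrist','w4')
goto([.547,.072,.2],np.radians(-103))
```

```text
now [ 0.5246 -0.2094  0.1486] yaw -83.38 tilt [-2.9e-03  8.0e-04 -1.0e+00] t 4.75 F [-0.2  0.6 -3.1] w 0.477
shift [-0.5541 -0.1091 -0.1025] turn [0.0028 0.0006 0.327 ]
```

View pics/w4.png

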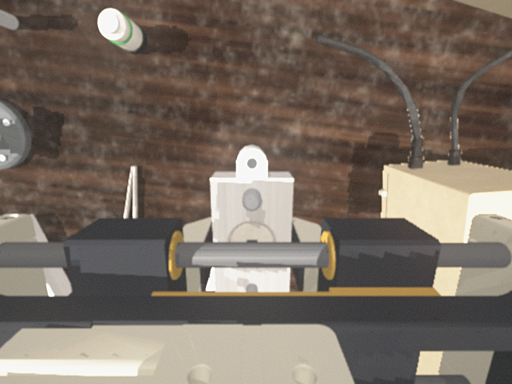

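Run:
```python
from h import *
o=arm.observe();z=load('w4');h=o['position'][2]-.0102+.02
R0=Rn.from_rotvec(o['ee_rot']).as_matrix()
P=ray(z,252,163,h);print(P, R0.T@(P-o['position']))
goto([.45,.094,.2],np.radians(-103))
```

```text
[ 0.57154514 -0.20562998  0.15838645] [ 0.00162301 -0.04704657 -0.00993365]
now [ 0.5246 -0.2094  0.1486] yaw -83.38 tilt [-2.9e-03  8.0e-04 -1.0e+00] t 4.75 F [-0.2  0.6 -3.1] w 0.477
shift [-0.6201  0.0785 -0.1019] turn [0.0028 0.0006 0.327 ]
```

play_rows([
  [[-0.1,0.02,-0.08],[0,0,0.05],-1],
  [[-0.2,0.03,-0.1],[0,0,0.1],-1],
  [[-0.3,0.04,-0.1],[0,0,0.15],-1],
  [[-0.4,0.05,-0.1],[0,0,0.2],-1],
  [[-0.5,0.06,-0.1],[0,0,0.27],-1],
  [[-0.58,0.07,-0.1],[0,0,0.327],-1],
  [[-0.62,0.078,-0.1],[0,0,0.327],-1],
  [[-0.62,0.078,-0.1],[0,0,0.327],-1],
  [[-0.62,0.078,-0.1],[0,0,0.327],-1],
  [[-0.62,0.078,-0.1],[0,0,0.327],-1],
])

```text
clock: 5.75
position: [0.4512, 0.0924, 0.1995]
ee_rot: [1.953, -2.459, -0.0]
force: [-0.4, 0.5, -1.1]
width: 0.48
```

play_rows([
  [[0,0,0],[0,0,0],-1],
  [[0,0,0],[0,0,0],-1],
  [[0,0,0],[0,0,0],-1],
])

```text
clock: 6.05
position: [0.4514, 0.0931, 0.2001]
ee_rot: [1.954, -2.46, 0.0]
force: [0.3, 0.6, -1.5]
width: 0.476
```

Run:
```python
from h import *
grab('wrist','w5')
goto([.547,.072,.2],np.radians(-103))
z=load('w5');P=cloud(z)
m=((abs(P[...,2]-.06)<.007)&(P[...,1]<.15)&(P[...,1]>0)&(P[...,0]<.62)).astype(np.uint8)
n,l,s,ce=cv2.connectedComponentsWithStats(m)
for i in range(1,n):
    if s[i,4]<80: continue
    Q=P[l==i];print(s[i],ce[i].round(),Q.mean(0).round(4),[np.round(a,1) for a in cv2.minAreaRect((Q[:,:2]*1000).astype(np.float32))])
```

```text
now [0.4514 0.0932 0.2001] yaw -103.05 tilt [-1.e-04 -1.e-04 -1.e+00] t 6.1 F [-0.1  0.  -2.3] w 0.474
shift [-0.0019 -0.1959  0.0003] turn [ 0.0001 -0.0001 -0.0009]
[ 238   64   26   53 1354] [251.  90.] [0.5476 0.0703 0.0615] [array([547.1,  70.7]), array([25.3, 49.5]), np.float64(77.4)]
```

View pics/w5.png

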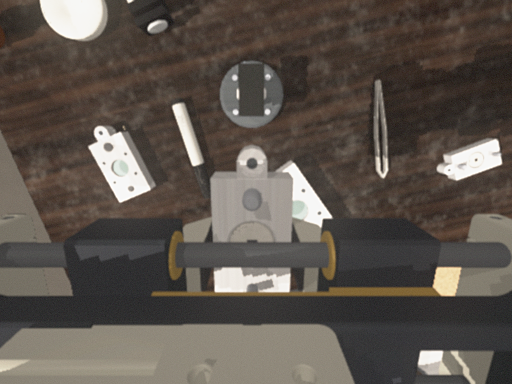

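play_rows([
  [[-0.002,-0.07,0],[0,0,0],-1],
  [[-0.002,-0.14,0],[0,0,0],-1],
  [[-0.002,-0.192,0],[0,0,0],-1],
  [[-0.001,-0.193,0.06],[0,0,0.002],-1],
  [[-0.001,-0.193,0.12],[0,0,0.002],-1],
  [[-0.001,-0.193,0.17],[0,0,0.002],-1],
  [[-0.001,-0.193,0.21],[0,0,0.002],-1],
  [[-0.001,-0.193,0.236],[0,0,0.002],-1],
  [[-0.001,-0.193,0.236],[0,0,0.002],-1],
  [[-0.001,-0.193,0.236],[0,0,0.002],-1],
])

```text
clock: 7.1
position: [0.5458, 0.0725, 0.0828]
ee_rot: [-1.953, 2.46, -0.0]
force: [0.2, -0.2, -2.3]
width: 0.476
```

Run:
```python
from h import *
goto([.546,.0713,.071],np.radians(-102.9))
grab('side','s6');p=load('s6')['p'][130:260,180:350,::-1];cv2.imwrite('pics/s6c.png',cv2.resize(p,None,fx=4.5,fy=4.5,interpolation=cv2.INTER_CUBIC))
```

```text
now [0.5458 0.0725 0.0828] yaw -103.12 tilt [ 5.e-04  1.e-04 -1.e+00] t 7.1 F [ 0.2 -0.2 -2.3] w 0.476
shift [ 0.0024 -0.0009  0.0235] turn [-0.0005  0.0002 -0.0037]
```

View pics/s6c.png

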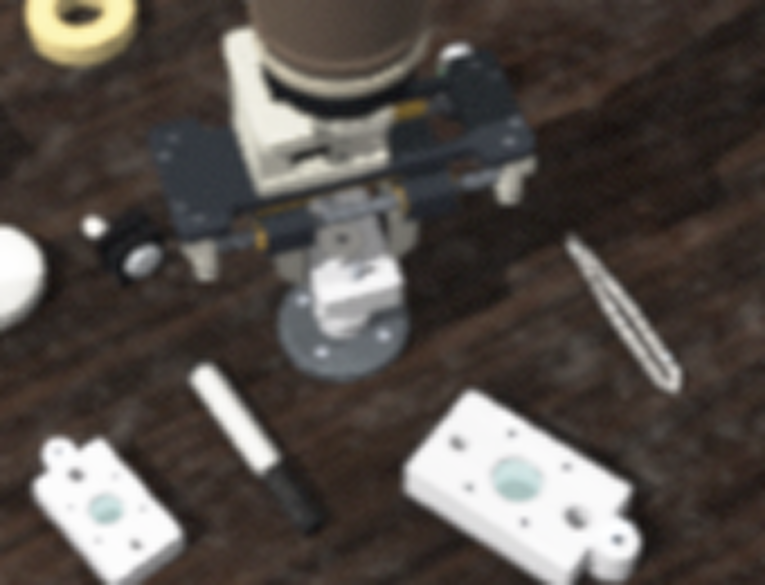

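play_rows([
  [[0.002,-0.001,0.01],[0,0,-0.003],-1],
  [[0.002,-0.001,0.018],[0,0,-0.003],-1],
  [[0.002,-0.001,0.022],[0,0,-0.003],-1],
  [[0.002,-0.001,0.0245],[0,0,-0.003],-1],
  [[0.002,-0.001,0.0245],[0,0,-0.003],-1],
  [[0.002,-0.001,0.0245],[0,0,-0.003],-1],
])

```text
clock: 7.75
position: [0.5457, 0.0714, 0.0702]
ee_rot: [1.957, -2.458, 0.0]
force: [-1.8, -0.9, 2.5]
width: 0.479
```

Run:
```python
from h import *
goto([.546,.0713,.070],np.radians(-102.9))
```

```text
now [0.5457 0.0714 0.0702] yaw -102.94 tilt [ 0.e+00 -1.e-04 -1.e+00] t 7.75 F [-1.8 -0.9  2.5] w 0.479
shift [ 0.     -0.0007  0.0005] turn [-0.0001 -0.0001 -0.0006]
```

play_rows([
  [[0,0,0],[0,0,0],0.1],
  [[0,0,0],[0,0,0],0.2],
  [[0,0,0],[0,0,0],0.4],
  [[0,0,0],[0,0,0],0.4],
  [[0,0,0],[0,0,0],0.4],
  [[0,0,0],[0,0,0],0.4],
])

```text
clock: 8.35
position: [0.5457, 0.0714, 0.07]
ee_rot: [-1.957, 2.458, -0.0]
force: [-0.2, -0.7, 1.0]
width: 0.697
```

play_rows([
  [[0,0,-0.05],[0,0,0],0.4],
  [[0,0,-0.13],[0,0,0],0.4],
  [[0,0.06,-0.2],[0,0,0],0.5],
  [[0,0.12,-0.2],[0,0,0],0.8],
  [[0,0.16,-0.2],[0,0,0],1],
  [[0,0.16,-0.2],[0,0,0],1],
  [[0,0.16,-0.2],[0,0,0],1],
  [[0,0.16,-0.2],[0,0,0],1],
])

```text
clock: 9.15
position: [0.4686, 0.0891, 0.17]
ee_rot: [-1.956, 2.458, -0.001]
force: [-0.2, 0.6, -0.3]
width: 1.0
```

Run:
```python
from h import *
grab('wrist','w7')
o=arm.observe();print(o['position'],o['force'],o['width'])
```

```text
[0.46853856 0.08908535 0.16987895] [0.90615241 0.28385592 0.51515972] 0.9986970814468563
```

View pics/w7.png

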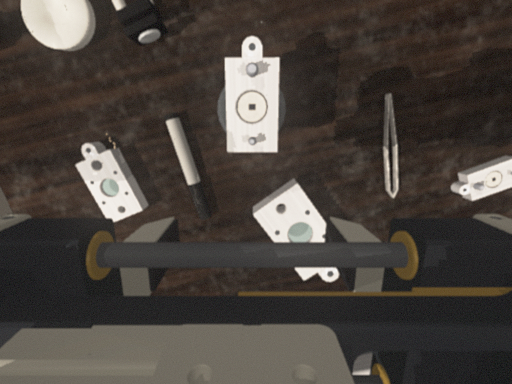

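```bash
cat >> h.py <<'E'
def crop(tag,u0,u1,v0,v1,f,out):
    im=load(tag)['p'][v0:v1,u0:u1,::-1]; cv2.imwrite(f'pics/{out}.png',cv2.resize(im,None,fx=f,fy=f,interpolation=cv2.INTER_CUBIC))
E
python3 - <<'E'
from h import *
half('w7',(230,90),.08)
z=load('w7');P=cloud(z);q=P[60:150,228:276];print('top z',np.percentile(q[...,2],[10,50,90,98]).round(4))
crop('w7',215,290,30,160,4.6,'w7c')
half('w7',(100,170),.02)
E
```

```text
w7 pix [ 225   36   55  117 5297] centre [548.9  69.3] size 80.2 45.0 yaw -12.53 lug [593.2  59.4] lugdir -12.54 medz 0.0813
top z [0.08   0.0813 0.0825 0.093 ]
w7 pix [  76  143   67   79 2602] centre [502.3 248. ] size 80.3 45.2 yaw 9.16 lug [547.2 255.3] lugdir 9.18 medz 0.0213
```

View pics/w7c.png

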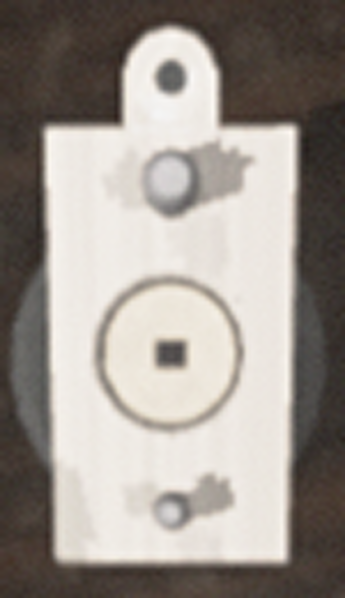

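Run:
```python
from h import *
z=load('w7');a=ray(z,252.2,106.7,.08);b=ray(z,252,46.5,.08);print(a,b,np.linalg.norm(b-a),np.degrees(np.arctan2(*(b-a)[1::-1])))
for d,u,v in(('big',170,182),('small',173,512)): print(d,ray(z,215+u/4.6,30+v/4.6,.092))
o=arm.observe();R0=Rn.from_rotvec([-1.957, 2.458, -0.0]).as_matrix();p0=np.array([0.5457,0.0714,.07]);print(R0.T@(a-p0),R0.T@(b-p0))
goto([.465,.242,.17],np.radians(-80.8))
```

```text
[0.54663341 0.06933165 0.08      ] [0.59185696 0.05905033 0.08      ] 0.04637752497438509 -12.808178015816242
big [0.57313404 0.06343258 0.092     ]
small [0.51915303 0.07535741 0.092     ]
[ 0.00180911 -0.00137114 -0.00999982] [ 0.00169586 -0.04774852 -0.01000908]
now [0.4685 0.0891 0.1699] yaw -102.97 tilt [ 3.e-04  0.e+00 -1.e+00] t 9.2 F [0.9 0.3 0.5] w 0.999
shift [-2.964e-01  7.560e-02 -2.000e-04] turn [-3.000e-04  0.000e+00 -3.696e-01]
```

play_rows([
  [[-0.1,0.02,0],[0,0,-0.1],1],
  [[-0.19,0.05,0],[0,0,-0.2],1],
  [[-0.28,0.075,0.03],[0,0,-0.3],1],
  [[-0.297,0.085,0.08],[0,0,-0.37],1],
  [[-0.297,0.085,0.08],[0,0,-0.37],1],
  [[-0.297,0.085,0.08],[0,0,-0.37],1],
  [[-0.297,0.085,0.08],[0,0,-0.37],1],
  [[-0.297,0.085,0.08],[0,0,-0.37],1],
])

```text
clock: 10.0
position: [0.4607, 0.2425, 0.1309]
ee_rot: [-2.389, 2.038, -0.002]
force: [-0.5, -0.2, 0.2]
width: 1.0
```

Run:
```python
from h import *
grab('wrist','w8')
goto([.502,.248,.011],np.radians(-80.8))
crop('w8',190,320,60,210,4,'w8c')
```

```text
now [0.4605 0.2426 0.1309] yaw -80.9 tilt [ 1.5e-03  2.0e-04 -1.0e+00] t 10.05 F [ 0.3  0.1 -0.7] w 0.997
shift [ 0.0025 -0.0833  0.2398] turn [-0.0014 -0.     -0.0016]
```

View pics/w8c.png

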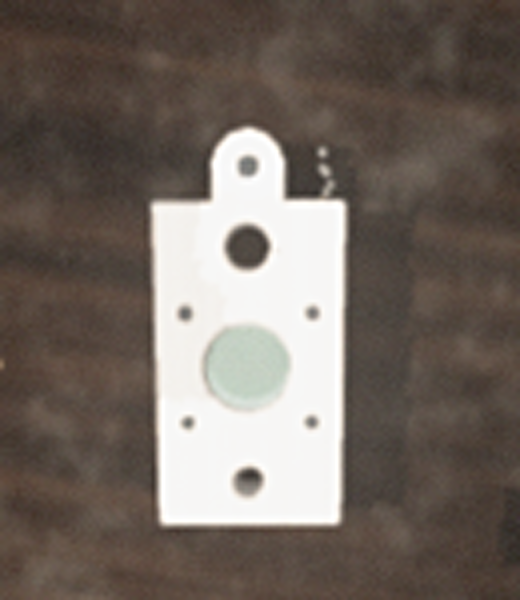

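Run:
```python
from h import *
z=load('w8');b=ray(z,252.1,101.5,.02);h1=ray(z,251.7,121.5,.02);h2=ray(z,252,180.2,.02)
print(b,h1,h2,np.linalg.norm(h1-h2),np.linalg.norm(b-h2))
for e in (h2,): d=(b-e)[:2]; yaw=np.arctan2(d[1],d[0]); print(np.degrees(yaw))
ya=yaw-np.pi/2; c,s=np.cos(ya),np.sin(ya)
R=np.array([[c,s,0],[s,-c,0],[0,0,-1.]])
t=b-R@np.array([.0016,-.0475,0]); print(t); t[2]=.011
goto(t,ya)
```

```text
[0.54554106 0.25408926 0.02      ] [0.52789862 0.25166574 0.02      ] [0.47245687 0.24257861 0.02      ] 0.056181526692398225 0.0739850949868379
8.950471719925801
[0.49837053 0.2482797  0.02      ]
now [0.4605 0.2426 0.1309] yaw -80.9 tilt [ 1.5e-03  2.0e-04 -1.0e+00] t 10.05 F [ 0.3  0.1 -0.7] w 0.997
shift [ 0.0008 -0.0762  0.2398] turn [-0.0014 -0.      0.0025]
```

play_rows([
  [[0.001,-0.076,0.05],[0,0,0.002],1],
  [[0.001,-0.076,0.1],[0,0,0.002],1],
  [[0.001,-0.076,0.15],[0,0,0.002],1],
  [[0.001,-0.076,0.2],[0,0,0.002],1],
  [[0.001,-0.076,0.225],[0,0,0.002],1],
  [[0.001,-0.076,0.238],[0,0,0.002],1],
  [[0.001,-0.076,0.24],[0,0,0.002],1],
  [[0.001,-0.076,0.24],[0,0,0.002],1],
])

```text
clock: 10.85
position: [0.4977, 0.2494, 0.0108]
ee_rot: [-2.39, 2.037, -0.001]
force: [0.0, 0.5, -0.6]
width: 1.001
```

Run:
```python
from h import *
goto([.4984,.2483,.0105],np.radians(-81))
```

```text
now [0.4977 0.2494 0.0108] yaw -80.87 tilt [ 1.2e-03  6.0e-04 -1.0e+00] t 10.85 F [ 0.   0.5 -0.6] w 1.001
shift [ 0.0024 -0.0009  0.0007] turn [-0.0012  0.0003  0.0022]
```

play_rows([
  [[0.002,-0.001,0.001],[0,0,0],0.4],
  [[0.002,-0.001,0.001],[0,0,0],-0.2],
  [[0.002,-0.001,0.001],[0,0,0],-1],
  [[0.002,-0.001,0.001],[0,0,0],-1],
  [[0.002,-0.001,0.001],[0,0,0],-1],
  [[0.002,-0.001,0.001],[0,0,0],-1],
  [[0.002,-0.001,0.001],[0,0,0],-1],
  [[0.002,-0.001,0.001],[0,0,0],-1],
], newtons=30)

```text
clock: 11.65
position: [0.4978, 0.2483, 0.0095]
ee_rot: [2.391, -2.037, -0.0]
force: [0.2, -0.4, 1.0]
width: 0.478
```

Run:
```python
from h import *
goto([.45,.094,.2],np.radians(-102.9))
```

```text
now [0.4978 0.2483 0.0095] yaw -80.86 tilt [-0. -0. -1.] t 11.65 F [ 0.2 -0.4  1. ] w 0.478
shift [ 0.2895  0.1433 -0.3811] turn [ 0.     -0.      0.3674]
```

play_rows([
  [[0,0,-0.08],[0,0,0],-1],
  [[0,0,-0.16],[0,0,0],-1],
  [[0,0,-0.24],[0,0,0],-1],
  [[0,0,-0.32],[0,0,0],-1],
  [[0,0,-0.38],[0,0,0],-1],
  [[0,0,-0.38],[0,0,0],-1],
  [[0,0,-0.38],[0,0,0],-1],
  [[0,0,-0.38],[0,0,0],-1],
])

```text
clock: 12.45
position: [0.497, 0.2476, 0.198]
ee_rot: [2.389, -2.036, -0.001]
force: [-0.2, -0.4, -1.6]
width: 0.476
```

Run:
```python
from h import *
goto([.45,.0935,.2],np.radians(-102.9))
grab('wrist','w9')
crop('w9',190,320,120,270,4,'w9c')
```

```text
now [0.497  0.2476 0.198 ] yaw -80.86 tilt [-0.0022 -0.0014 -1.    ] t 12.45 F [-0.2 -0.4 -1.6] w 0.476
shift [ 0.2894  0.1417 -0.0034] turn [ 0.0021 -0.0015  0.3674]
```

View pics/w9c.png

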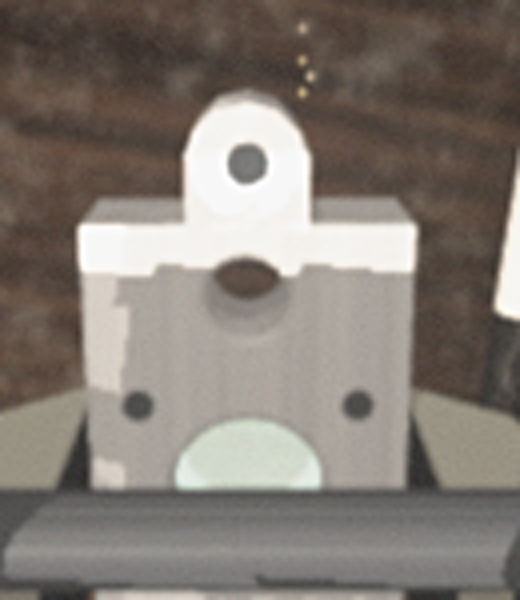

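```bash
cat >> h.py <<'E'
def hole(tag,u,v,r=7,thr=None):
    g=load(tag)['p'].mean(2)[v-r:v+r+1,u-r:u+r+1]
    lo,hi=g.min(),np.percentile(g,90); w=np.clip((lo+hi)/2-g,0,None)
    # keep connected blob near centre
    n,l,s,c=cv2.connectedComponentsWithStats((w>0).astype(np.uint8)); 
    k=min(range(1,n),key=lambda i:np.hypot(*(c[i]-r))-0.1*s[i,4]**.5); w=w*(l==k)
    yy,xx=np.mgrid[-r:r+1,-r:r+1]; return u+(w*xx).sum()/w.sum(), v+(w*yy).sum()/w.sum(), s[k,4]
def intool(tag,uv,h,tcp,rv):
    R0=Rn.from_rotvec(rv).as_matrix(); P=ray(load(tag),uv[0],uv[1],h); return R0.T@(P-np.array(tcp))*1000
E
python3 - <<'E'
from h import *
a=hole('w4',252,163,5); b=hole('w9',252,161,5); c=hole('w7',252,46,5); print(a,b,c)
crop('w4',190,320,120,270,4,'w4c')
# camera rigid on tool: use camera-tool from w9 state
o=arm.observe()
print('cover',intool('w9',b,o['position'][2]-.0095+.02,o['position'],o['ee_rot']))
print('base inhand',intool('w4',a,.1486-.0102+.02,[.5246,-.2094,.1486],[2.345,-2.089,-0.003]))
print('base placed vs release',intool('w7',c,.08,[0.5457,0.0714,.07],[-1.957,2.458,0]))
E
```

```text
(np.float64(251.4344845099035), np.float64(162.9560690705942), np.int32(71)) (np.float64(251.31470869149953), np.float64(160.45061286214582), np.int32(82)) (np.float64(251.65746448673278), np.float64(46.30662020905923), np.int32(37))
cover [  1.23592569 -48.38619089 -10.6311039 ]
base inhand [  1.35350512 -47.07236233  -9.89802506]
base placed vs release [  1.41973275 -47.89026778 -10.00918078]
```

View pics/w4c.png

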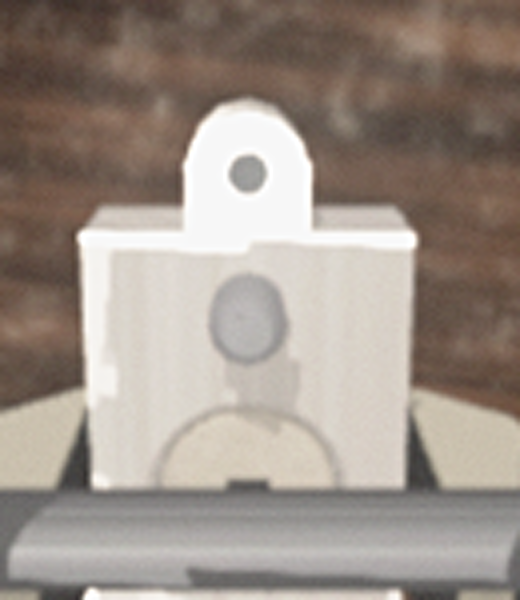

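play_rows([
  [[0.07,0.035,-0.003],[0,0,0.1],-1],
  [[0.14,0.07,-0.003],[0,0,0.2],-1],
  [[0.21,0.105,-0.003],[0,0,0.3],-1],
  [[0.29,0.142,-0.003],[0,0,0.367],-1],
  [[0.29,0.142,-0.003],[0,0,0.367],-1],
  [[0.29,0.142,-0.003],[0,0,0.367],-1],
  [[0.29,0.142,-0.003],[0,0,0.367],-1],
  [[0.29,0.142,-0.003],[0,0,0.367],-1],
  [[0.29,0.142,-0.003],[0,0,0.367],-1],
  [[0.29,0.142,-0.003],[0,0,0.367],-1],
])

```text
clock: 13.5
position: [0.4508, 0.0945, 0.2008]
ee_rot: [1.96, -2.455, -0.0]
force: [-0.2, -0.5, -1.7]
width: 0.476
```

Run:
```python
from h import *
goto([.5457,.0714,.2],np.radians(-102.94))
grab('wrist','w10')
crop('w10',190,320,20,220,3,'w10c')
```

```text
now [0.4508 0.0945 0.2008] yaw -102.81 tilt [-3.e-04  1.e-04 -1.e+00] t 13.5 F [-0.2 -0.5 -1.7] w 0.476
shift [ 0.0029 -0.1953  0.0015] turn [0.0003 0.0001 0.0022]
```

View pics/w10.png

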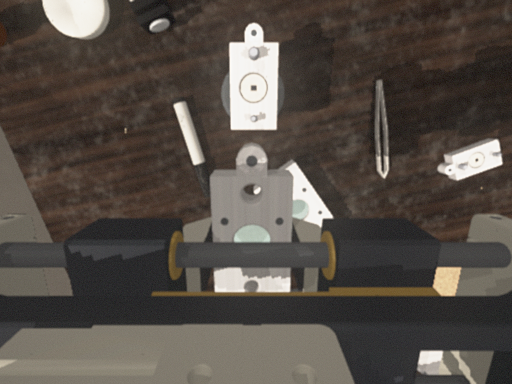

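Run:
```python
from h import *
o=arm.observe()
cl=hole('w10',252,161,5); bl=hole('w10',254,33,4); bm=hole('w10',254,88,3); print(cl,bl,bm)
z=load('w10'); top=o['position'][2]-.0095+.02
C=ray(z,*cl[:2],top);B=ray(z,*bl[:2],.08);M=ray(z,*bm[:2],.08)
R0=Rn.from_rotvec(o['ee_rot']).as_matrix()
print('cover lug tool',R0.T@(C-o['position'])*1000)
print('base lug, ctr',B,M,np.degrees(np.arctan2(*(B-M)[1::-1])),np.linalg.norm(B-M))
d=B-C; print('TCP target from lug match',(o['position']+d)[:2])
# old estimate: release pose +1mm tool y
y=R0[:,1]; print('alt',(np.array([.5457,.0714,0])+.001*y)[:2], y)
```

```text
(np.float64(251.2832791059556), np.float64(161.11175555241195), np.int32(90)) (np.float64(253.4604927782498), np.float64(32.405550835457376), np.int32(26)) (np.float64(253.25750051423702), np.float64(87.48194293438335), np.int32(21))
cover lug tool [  0.86934104 -48.5355737  -10.51304101]
base lug, ctr [0.59209734 0.0592539  0.08      ] [0.54683596 0.06971424 0.08      ] -13.013130807071438 0.04645440611667807
TCP target from lug match [0.54496271 0.07087535]
alt [0.54472494 0.07162196] [-9.75055825e-01  2.21959604e-01  2.68271700e-04]
```

play_rows([
  [[0.001,-0.07,0],[0,0,0.002],-1],
  [[0.002,-0.14,0],[0,0,0.002],-1],
  [[0.003,-0.18,0],[0,0,0.002],-1],
  [[0.003,-0.193,0.05],[0,0,0.002],-1],
  [[0.003,-0.193,0.1],[0,0,0.002],-1],
  [[0.003,-0.193,0.15],[0,0,0.002],-1],
  [[0.003,-0.193,0.18],[0,0,0.002],-1],
  [[0.003,-0.193,0.18],[0,0,0.002],-1],
  [[0.003,-0.193,0.18],[0,0,0.002],-1],
  [[0.003,-0.193,0.18],[0,0,0.002],-1],
])

```text
clock: 14.55
position: [0.5453, 0.0712, 0.1121]
ee_rot: [-1.955, 2.457, -0.001]
force: [-0.1, -0.5, -2.6]
width: 0.477
```

Run:
```python
from h import *
goto([.5448,.0714,.108],np.radians(-102.94))
grab('wrist','w11');grab('side','s11');grab('scene','c11')
crop('w11',190,320,120,270,3,'w11c')
crop('s11',215,305,150,240,4,'s11c'); crop('c11',200,300,150,240,4,'c11c')
ims=[cv2.imread(f'pics/{n}.png') for n in('w11c','s11c','c11c')]
ims=[cv2.resize(i,(int(i.shape[1]*360/i.shape[0]),360)) for i in ims]
o=np.hstack(ims)
cv2.imwrite('pics/m11.png',cv2.resize(o,(800,int(o.shape[0]*800/o.shape[1])),interpolation=cv2.INTER_AREA))
```

```text
now [0.5453 0.0712 0.1121] yaw -102.99 tilt [ 1.8e-03  4.0e-04 -1.0e+00] t 14.55 F [-0.1 -0.5 -2.6] w 0.477
shift [-0.0003  0.001   0.0081] turn [-0.0016  0.0007 -0.0008]
```

View pics/m11.png

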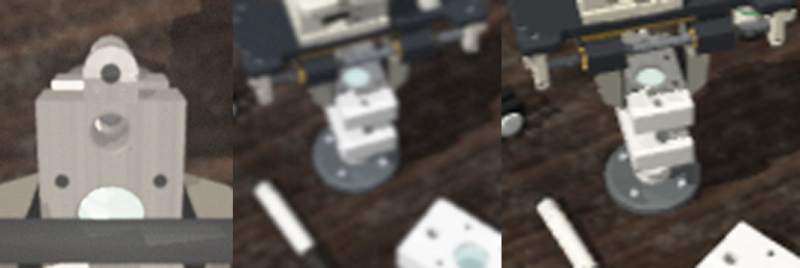

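play_rows([
  [[-0.0003,0.001,0.008],[0,0,0],-1],
  [[-0.0003,0.001,0.012],[0,0,0],-1],
  [[-0.0003,0.001,0.016],[0,0,0],-1],
  [[-0.0003,0.001,0.02],[0,0,0],-1],
  [[-0.0003,0.001,0.024],[0,0,0],-1],
  [[-0.0003,0.001,0.024],[0,0,0],-1],
  [[-0.0003,0.001,0.024],[0,0,0],-1],
])

```text
clock: 15.4
position: [0.544, 0.0711, 0.0989]
ee_rot: [1.956, -2.458, -0.0]
force: [0.2, 0.4, -1.9]
width: 0.477
```

Run:
```python
from h import *
goto([.5448,.0714,.0895],np.radians(-102.94))
o=arm.observe();print(o['force'],o['ft_torque'])
grab('wrist','w12')
crop('w12',190,320,120,220,5,'w12c')
```

```text
now [0.544  0.0711 0.0989] yaw -103.0 tilt [-1.e-04 -0.e+00 -1.e+00] t 15.4 F [ 0.2  0.4 -1.9] w 0.477
shift [-0.0009 -0.0014  0.0188] turn [ 0.0001 -0.0001 -0.0009]
[ 0.22333185  0.36599916 -1.91508306] [ 0.07581441  0.03375471 -0.02417829]
```

View pics/w12c.png

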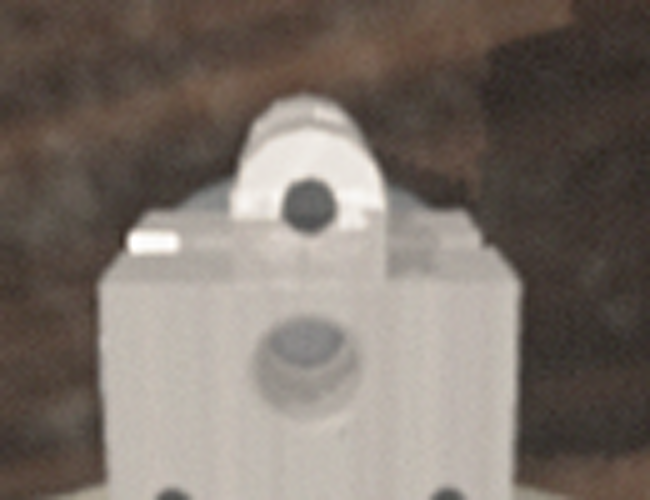

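play_rows([
  [[-0.0004,-0.001,0.003],[0,0,0],-1],
  [[-0.0004,-0.001,0.006],[0,0,0],-1],
  [[-0.0004,-0.001,0.009],[0,0,0],-1],
  [[-0.0004,-0.001,0.012],[0,0,0],-1],
  [[-0.0004,-0.001,0.012],[0,0,0],-1],
])

```text
clock: 15.95
position: [0.5444, 0.0711, 0.0927]
ee_rot: [1.955, -2.458, -0.0]
force: [-0.3, 0.8, -1.7]
width: 0.483
```

Run:
```python
from h import *
goto([.5448,.0714,.0895],np.radians(-102.94))
o=arm.observe();print(o['force'],o['ft_torque'])
```

```text
now [0.5444 0.0711 0.0927] yaw -103.0 tilt [-4.e-04 -1.e-04 -1.e+00] t 15.95 F [-0.3  0.8 -1.7] w 0.483
shift [-0.0007 -0.0007  0.0064] turn [ 0.0003 -0.0002 -0.001 ]
[-0.28395359  0.81896512 -1.72859958] [ 0.04362958  0.09611009 -0.020559  ]
```

play_rows([
  [[0,0,0.003],[0,0,0],-1],
  [[0,0,0.006],[0,0,0],-1],
  [[0,0,0.008],[0,0,0],-1],
  [[0,0,0.008],[0,0,0],-1],
  [[0,0,0.008],[0,0,0],-1],
])

```text
clock: 16.45
position: [0.5446, 0.0712, 0.0892]
ee_rot: [-1.956, 2.459, -0.0]
force: [-2.3, -0.0, 3.6]
width: 0.477
```

Run:
```python
from h import *
goto([.5448,.0714,.0815],np.radians(-102.94))
o=arm.observe();print(o['force'],o['ft_torque'])
grab('side','s13');grab('scene','c13')
crop('s13',215,305,150,240,4.4,'s13c'); crop('c13',200,290,150,240,4.4,'c13c')
cv2.imwrite('pics/m13.png',np.hstack([cv2.imread(f'pics/{n}.png') for n in('s13c','c13c')]))
```

```text
now [0.5446 0.0712 0.0892] yaw -103.0 tilt [ 2.e-04 -1.e-04 -1.e+00] t 16.45 F [-2.3 -0.   3.6] w 0.477
shift [-0.0005 -0.0003  0.0155] turn [-0.0002 -0.     -0.001 ]
[-2.34558834e+00 -2.11390281e-03  3.56155114e+00] [-0.05349947  0.38878269 -0.01721681]
```

View pics/m13.png

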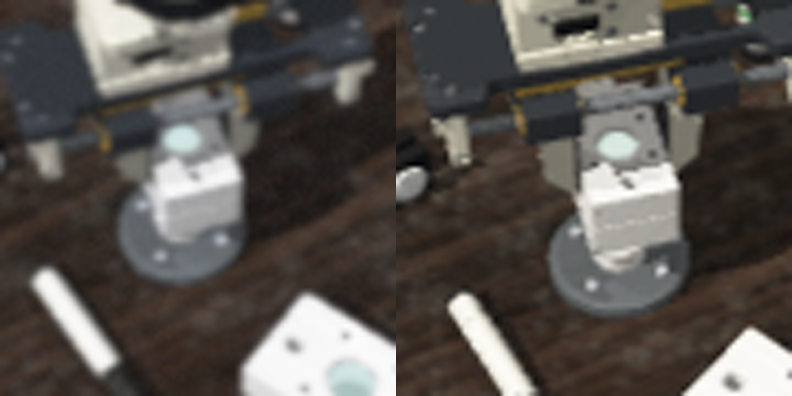

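play_rows([
  [[0,0,0],[0,0,0],-1],
  [[0,0,0],[0,0,0],-1],
  [[0,0,0.003],[0,0,0],-1],
  [[0,0,0.006],[0,0,0],-1],
  [[0,0,0.009],[0,0,0],-1],
  [[0,0,0.012],[0,0,0],-1],
  [[0,0,0.014],[0,0,0],-1],
  [[0,0,0.016],[0,0,0],-1],
  [[0,0,0.016],[0,0,0],-1],
  [[0,0,0.016],[0,0,0],-1],
], newtons=45)

```text
clock: 17.55
position: [0.5446, 0.0712, 0.0813]
ee_rot: [-1.956, 2.459, -0.0]
force: [-3.4, -0.3, 9.3]
width: 0.478
```

Run:
```python
from h import *
goto([.5448,.0714,.0812],np.radians(-102.94))
o=arm.observe();print(o['force'],o['ft_torque'])
```

```text
now [0.5446 0.0712 0.0813] yaw -103.0 tilt [ 2.e-04 -1.e-04 -1.e+00] t 17.55 F [-3.4 -0.3  9.3] w 0.478
shift [-0.0005 -0.0003  0.0001] turn [-0.0002 -0.     -0.001 ]
[-3.38884281 -0.32938643  9.30297353] [-0.15539848  0.7714651   0.02757708]
```

Run:
```python
from h import *
grab('wrist','w14');grab('scene','c14');grab('side','s14')
print(hole('w14',252,161,5), hole('w12',252,161,5), arm.observe()['position'], arm.observe()['force'])
for t in('w12','w14'):
    P=cloud(load(t)); q=P[164:205,225:280]; print(t,'cover top z',np.median(q[...,2]).round(4))
crop('w14',190,320,120,220,4,'a');crop('c14',200,290,150,240,4.4,'b')
a,b=[cv2.imread(f'pics/{n}.png') for n in 'ab']; cv2.imwrite('pics/m14.png',np.hstack([cv2.resize(a,(400,308)),cv2.resize(b,(308,308))]))
```

```text
(np.float64(251.300668616799), np.float64(161.13278311742582), np.int32(87)) (np.float64(251.3178117876913), np.float64(161.20883534136547), np.int32(86)) [0.5446099  0.07116007 0.0812857 ] [-2.04190677 -0.88515682  9.26063395]
w12 cover top z 0.1105
w14 cover top z 0.0929
```

View pics/m14.png

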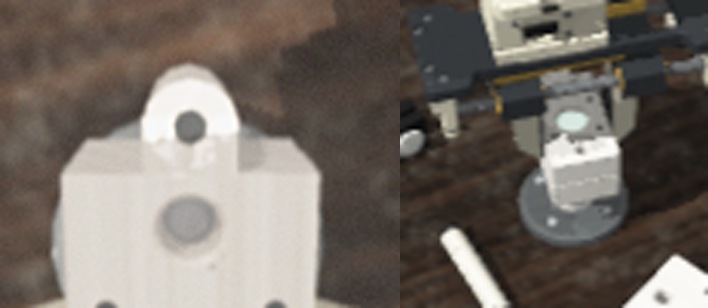

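View pics/c14.png

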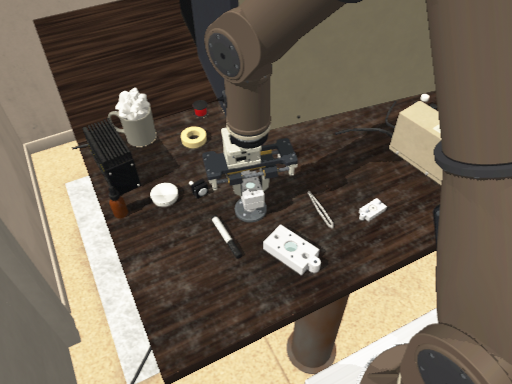

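```bash
python3 -c "
from cell import arm
print(arm.sign_off())"
```

```text
the job is handed in; nothing more can be done
None
```

I laid the base half on the platform and let go of it. I then put the window half on its dowels, lug over lug, and pressed the closed pair down. I handed the job in at about 17.7 s, still gripping and pressing; sign-off gave no verdict.

**Parts chosen:** the 76 x 44 mm halves were used. The cover was at scene pixel (186, 249), and the oversized look-alike at (292, 249) was left alone. The base was at (351, 171), and the undersized look-alike at (371, 209) was left alone.

**Base on the platform:** after release the wrist camera put its centre within about 2 mm of the measured platform centre, with the same direction (about -12.9°). Its top was at about 80–81 mm.

**Cover on the base:** it slid down the dowels without resistance and met the base at 89.2 mm tool height, where 89.5 mm was expected. The pictures show it flush and lug over lug.

**Pressing:** the tool sank a further 7.9 mm. The force rose to 9.3 N, against about 9.7 N expected for 8 mm. The cover's lug hole stayed at the same wrist-camera pixel, so it did not slip in the grip. The platform's sinking was worked out from the tool height and not measured directly.

**Disagreements:**
- The wrist camera reads about 1.5 mm off along the jaw direction.
- My two estimates of where to lower the cover differed by about 0.8 mm there. I went by the tool position at the base's release, and the free descent bore that out.

**Bystanders:** none was touched as far as I could tell. In the last scene picture the ones in view are where they were, though the arm hides the standing post and the objective.

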